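Show a trial tenon to the bench inspection camera

TASK

Show a trial tenon to the inspection camera that looks straight up from the bench: first turn the camera's focus-lock collar clockwise (seen from above) until its lever stands at the white locked line, then draw the taller of the two trial tenons straight up out of the rail and hold it upright, tenon down, centred over the lens with the tenon's end 70 mm above the lens rim and its wide faces parallel to the long side of the camera's base plate. Finish while still holding it there, at rest in the gripper. Do not touch the camera with the wood, and leave the rail, the shorter tenon, the mallet, the tape measure and the try square where they are.

Things in the scene. Friction and masses are not known exactly. Their poses are not given: they have to be found in the camera images.
- camera: up-looking inspection camera, fixed to the bench: dark steel base plate 130 x 90 x 8 mm with four screws, on it an aluminium housing 74 x 68 mm up to 54 mm, a round steel flange (67 mm diameter) up to 59 mm, then the black lens barrel (41 mm diameter) up to 96 mm. Origin: centre of the base plate's underside; x runs along the plate's long side, z up
- lens_rim (a point): centre of the lens barrel's top rim, on the vertical optical axis, 96 mm above the bench; axes as the camera's
- collar (a joint): angle of the focus-lock collar, a knurled dark ring of 55 mm diameter round the lens barrel, 62 to 86 mm above the bench; it turns but does not lift. 0 = loose (lever over a white dot), grows clockwise seen from above, 1.40 = lever over the white line on the flange (locked mark), stop at 1.46. Stays where left; friction 0.08 N m
- collar_lever (a point): top of the outer end of the collar's lever, 43 mm from the lens axis, 80 mm above the bench. The lever, 9 mm wide and high, reaches out to 47 mm from the axis; at the locked mark it points along the camera's +y, to the plate side that faces the robot. The ring can be gripped across, fingers square to the lever
- rail: loose wooden practice rail 280 x 60 x 45 mm, 0.6 kg, lying on the bench; two blind mortises 32 x 14 mm, 32 mm deep, in its top, 65 mm either side of its middle. Origin: centre of its underside; x along its length, z up
- tall_tenon: taller trial tenon, pale wood: block 44 x 32 mm in plan, 80 mm high above the shoulders, with a tenon 30 x 12 mm, 28 mm long below them, standing in one of the mortises; about 0.09 kg. Origin: centre of the shoulder plane, on the rail's top; x along the 44 mm (and the tenon's 30 mm) side, wide faces parallel to x; z up, away from the tenon
- tenon_end (a point): centre of the end face of the tall one's tenon, 28 mm below tall_tenon's origin
- short_tenon: the shorter trial tenon, same section and tenon, but only 50 mm high above the shoulders, standing in the other mortise. Origin and axes alike
- mallet: wooden mallet 310 x 115 x 70 mm lying behind the camera; leave it
- tape_measure: tape measure 32 x 76 x 63 mm standing to the left of the camera; leave it
- try_square: steel try square 143 x 282 x 13 mm lying to the right of the rail; leave it
Mind the look-alikes: they are no part of the job. There is more than one size of the camera; the job needs the largest. Leave any red look-alike of the tall_tenon alone.

How it is judged:
By the outcome, as a careful person would: the job done as asked, in the order asked, and still so for the second after the job is handed in, while the arm keeps its last pose, push and grip.
It also fails if it takes over 51 s, if anything falls off the work surface, if the arm or the gripper's body presses on something with over 40 N, if the wrist force passes 120 N, or if a joint passes its speed limit or range.

ROBOT

A 6-joint arm with a two-finger parallel gripper is mounted at the origin on a cart in front of the work surface, level with it; the furniture and walls round the work are solid. World frame = base frame: x ahead of the robot, y to its left, z up, the work surface at z = 0. Lengths are in m, angles in rad, forces in N, time in s.
With the tool pointing down it reaches from about 0.3 to 0.775 m from the base axis. Payload 14.6 kg.
Tool frame: the origin (TCP) lies at the very end of the fingers, on their centre line; the grasp point (between the pads) lies 19 mm behind it; z points along the fingers, y is the line along which they close (so a half turn about z gives the same grasp; the last joint's range is limited). The gripper opens to 94 mm and grips with 3 to 60 N. Pads are 16 mm wide; open, the fingers measure 119 mm over their backs; the gripper's body (75 mm by 177 mm) begins 78 mm behind the grasp point.
Start: joints at [1.264, 0.3, 1.521, -0, 1.321, -0.067], TCP at [0.131, 0.534, 0.205] pointing down, gripper open.
Joint ranges: [-3.03, 3.03], [-0.79, 2.21], [0.23, 2.52], [-1.04, 4.18], [0, 3.07], [-2.55, 2.55]. Speed limits (rad/s): [2.22, 2.22, 2.57, 3.14, 3.14, 3.14].

INTERFACE

Orientations are given as [roll, pitch, yaw] about the fixed x, y, z axes, in that order (R = Rz(yaw) Ry(pitch) Rx(roll)).
In Python, from station import ctrl, cams gives the robot as it stands. The module is installed in compiled form; this text tells all that it offers.
- The arm moves only by the tool arm_command, never from a script. Its argument "plan" is a list that holds one entry, the list of rows, each a list of 7 numbers: the shift along the tool's x, y, z in parts of the range, where 1.0 means 60 cm, then the turn, a rotation vector about the tool's x, y, z in shares of pi rad (1.0 is pi rad), then the closure, from -1 (fully open) to 1 (shut). A call has 1 to 12 rows; each row is the pose to reach, as a shift and turn from the pose commanded when the call began, along the tool's axes at that moment; what a row does not reach only later rows make up. A row lasts 1/10 s, in which the tool goes at most 50 mm and 8.59 degrees, less where a joint would pass 70% of its speed; a pose out of reach is approached as far as the arm can. A shift or turn number past 1, either way, is cut back to 1. A call with a gripper value outside its range is refused whole. The fingers move at their own pace and stop on an object; "squeeze" is the grip in N (left out, the last holds). Time passes only in rows, so rows that repeat a pose let the fingers close. It gives the time, the measured TCP pose, the force, the opening and the grip force at its end, in the units of the state.
- ctrl.get_obs(): the state, without advancing time (a new reading comes with each control period).
- cams.camera(name): name is "side" or "top" or "wrist"; returns (picture, depth): 480x640x3 uint8, blue, green, red; 480x640 float32, m along the optical axis (not along the pixel's ray), 0 where there is no reading.
- cams.camera_info(name): a dict with "fx", "fy", "cx", "cy" (pixels), "world_to_cam" (4x4, takes a point from world to camera coordinates). Camera axes: x right, y down, z forward; pixel columns grow to the right and rows downward; lengths in m; the calibration is good to about 2 mm. A picture is of the moment at which its call begins: read the wrist's pose just before it. camera_info takes no time and is no camera call; for the wrist camera it gives the pose at the moment of the call.
- ctrl.hand_in(): hands the job in; it is judged then, once.
The state is a dict: "time_s": time; "qpos": joint angles; "joint_vel": joint speeds; "tau": joint torques, N m; "ee_pos": TCP position; "eef_rot": TCP orientation; "force": force on the tool from outside, world axes, zero at the start; "moment": the same for the moment, N m; "grip_width": finger opening in m; "grip_force": force on a finger pad.
Only numpy, scipy, OpenCV 4.12 (cv2) and the standard library are available. Lean on these libraries where they do the work, as an engineer would, in place of code of your own. Each camera call takes 0.05 s, during which the arm holds its last target. There are 200 camera calls.

## Working session

There is one attempt and no reset: what is moved stays moved. The work goes in short steps, Python scripts to look and compute and a tool call to move; the robot and the scene stay as the last step left them, time stands still between calls to the robot, and variables do not carry over. Pictures are saved under pics/ and viewed, at most 10 in all, crops included, and the job is handed in when it is done.

Besides the shell and the picture viewer there is one more tool, called in YAML: its name, and indented under it one key for each argument. arm_command: Moves the arm, as the interface text tells. Its arguments: {"type":"object","properties":{"plan":{"type":"array"},"squeeze":{"type":"number"}},"required":["plan"]}

```bash
mkdir -p pics
cat > h.py <<'E'
import numpy as np, cv2
from station import ctrl, cams
def shot(n):
    i=cams.camera_info(n); p,d=cams.camera(n); return p,d,i
def cloud(d,i):
    v,u=np.mgrid[:480,:640]
    P=np.stack([(u-i['cx'])/i['fx']*d,(v-i['cy'])/i['fy']*d,d,np.ones_like(d)],-1)
    W=P@np.linalg.inv(np.array(i['world_to_cam'])).T
    W=W[...,:3]; W[d<=0]=np.nan
    return W
E
python3 - <<'E'
from h import *
for n in ['top','side']:
    p,d,i=shot(n); cv2.imwrite(f'pics/{n}0.png',p); np.savez(f'{n}0.npz',p=p,d=d,W=cloud(d,i)); print(n,np.round(i['world_to_cam'],3).tolist(),i['fx'],i['cx'],i['cy'])
print(ctrl.get_obs())
E
```

```text
top [[0.011, -0.999, 0.03, -0.016], [-0.993, -0.015, -0.118, 0.559], [0.118, -0.029, -0.993, 1.084], [0.0, 0.0, 0.0, 1.0]] 513.9850633269807 322.207523039535 241.2486090814134
side [[0.998, 0.065, 0.015, -0.535], [0.049, -0.566, -0.823, 0.035], [-0.045, 0.822, -0.567, 1.292], [0.0, 0.0, 0.0, 1.0]] 520.156252972753 326.67119244544097 236.28397612993967
{'time_s': 0.1, 'qpos': array([ 1.26441747e+00,  3.00388386e-01,  1.52152258e+00, -5.55597078e-05,
        1.32065884e+00, -6.65691818e-02]), 'joint_vel': array([ 0.00064088, -0.00197675, -0.00245333, -0.00063743, -0.0007613 ,
        0.00196476]), 'tau': array([ 2.83126261e-03, -5.32632315e+01, -3.53278112e+01,  7.09755393e-02,
        2.35694333e-02, -5.42250609e-05]), 'ee_pos': array([0.13056669, 0.53404363, 0.20495644]), 'eef_rot': array([-3.14061408e+00, -1.13025216e-05,  2.90179676e+00]), 'force': array([-0.03189154, -0.44829041, -0.43456687]), 'moment': array([-0.05099637, -0.00781595, -0.02963794]), 'grip_force': 0.0, 'grip_width': 0.09400524115185697}
```

View pics/top0.png

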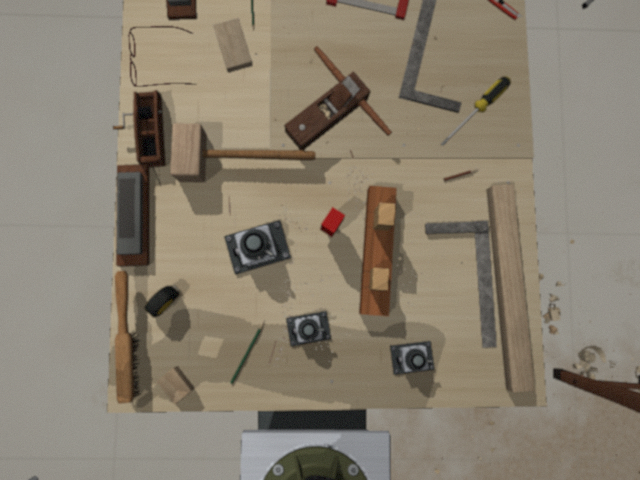

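View pics/side0.png

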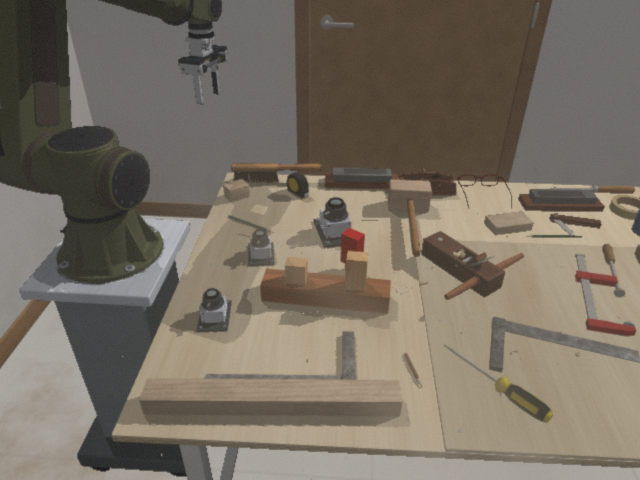

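The top view shows three cameras, at (257,246), (310,328) and (413,358). The one at (257,246) looks the largest. The pale blocks on the rail are at (386,213) and (380,279), and the far one looks taller in the side view, at (356,270). The red look-alike at (333,221) is to be left alone. Next I'll measure these and confirm in a crop.

Run:
```python
from h import *
T=np.load('top0.npz'); W=T['W']; p=T['p']
def reg(name,u0,u1,v0,v1,zl,zh):
    w=W[v0:v1,u0:u1].reshape(-1,3); w=w[(w[:,2]>zl)&(w[:,2]<zh)]
    if len(w)<8: print(name,len(w));return
    r=cv2.minAreaRect((w[:,:2]*1000).astype(np.float32))
    print(name,len(w),np.round(np.nanmean(w,0),4),'zmax %.3f'%np.percentile(w[:,2],98),'rect',np.round(r[0],1),np.round(r[1],1),round(r[2],1))
for n,b in dict(big=(215,300,210,285),c2=(280,340,300,360),c3=(385,445,335,385)).items():
    reg(n+' lens',*b,.086,.13); reg(n+' all',*b,.005,.2); reg(n+' lowlens',*b,.055,.13)
    reg(n+' top',*b,.045,.058)
for n,b in dict(far=(370,402,192,235),near=(365,400,255,298)).items(): reg(n,*b,.06,.2)
reg('far top',370,402,192,235,.115,.14); reg('near top',365,400,255,298,.085,.11)
reg('rail',350,405,180,320,.036,.052); reg('red',315,350,200,240,.02,.2)
reg('tape',140,185,280,320,.02,.2); reg('mallet',165,210,115,185,.02,.2); reg('handle',205,320,140,170,.01,.2)
c=p[180:330,200:425]; cv2.imwrite('pics/crop.png',cv2.resize(c,None,fx=3.5,fy=3.5,interpolation=cv2.INTER_CUBIC))
```

```text
big lens 415 [0.5482 0.1338 0.0927] zmax 0.099 rect [547.6 134.7] [49.8 51.6] 0.2
big all 2317 [0.5437 0.1316 0.0416] zmax 0.097 rect [548.4 133.5] [165.3 182.5] 0.9
big lowlens 877 [0.5449 0.1317 0.0796] zmax 0.098 rect [547.1 135. ] [67.4 71.9] 14.1
big top 398 [0.5459 0.1346 0.0535] zmax 0.058 rect [548.1 134.5] [71.7 76. ] 18.2
c2 lens 0
c2 all 1030 [0.3725 0.0193 0.0325] zmax 0.069 rect [373.4  15.1] [118.4 121.6] 0.7
c2 lowlens 275 [0.3713 0.0173 0.0633] zmax 0.071 rect [373.8  14.7] [36.6 45.6] 33.8
c2 top 44 [0.3729 0.0084 0.0551] zmax 0.058 rect [373.2  15. ] [37.  47.3] 32.6
c3 lens 0
c3 all 1062 [ 0.3133 -0.2035  0.0328] zmax 0.068 rect [ 308.3 -212.3] [128.8  96.7] 88.0
c3 lowlens 281 [ 0.311  -0.2082  0.0632] zmax 0.070 rect [ 312.8 -211.7] [36.8 45. ] 28.2
c3 top 62 [ 0.3135 -0.2122  0.0536] zmax 0.058 rect [ 309.6 -211.2] [45.1 40.9] 47.0
far 489 [ 0.6031 -0.1317  0.1152] zmax 0.129 rect [ 606.2 -134.3] [32.6 44.5] 86.1
near 388 [ 0.4763 -0.1242  0.0926] zmax 0.098 rect [ 476.7 -125.7] [32.3 43.9] 86.2
far top 361 [ 0.6056 -0.1338  0.1247] zmax 0.129 rect [ 606.2 -134.3] [32.4 44.4] 86.8
near top 351 [ 0.4765 -0.1254  0.0948] zmax 0.098 rect [ 476.7 -125.8] [32.1 43.8] 85.7
rail 2728 [ 0.5347 -0.1275  0.0451] zmax 0.050 rect [ 542.2 -130.3] [ 60.8 280.9] 86.4
red 432 [ 0.5918 -0.0263  0.0988] zmax 0.112 rect [595.6 -27.7] [32.3 45.2] 57.2
tape 582 [0.427  0.3281 0.0531] zmax 0.066 rect [425.8 332.3] [31.  70.4] 48.4
mallet 1899 [0.7438 0.2811 0.0642] zmax 0.074 rect [748.5 278.9] [ 77.  115.6] 89.8
handle 1339 [0.754  0.1111 0.0401] zmax 0.058 rect [758.5 128.1] [ 64.8 256. ] 1.5
```

View pics/crop.png

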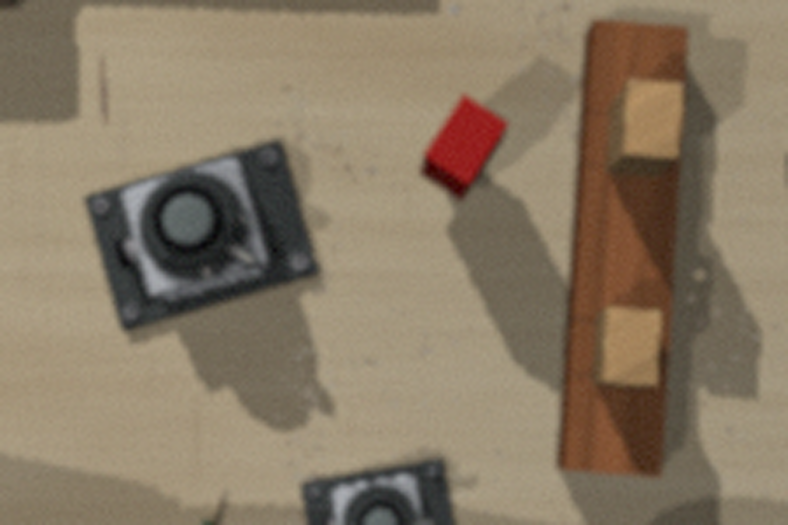

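The crop confirms the target camera: at crop (190,225), it is the large one, with its lens top at 97 mm against 70 mm for the others. The tall tenon is the far one at crop (652,120), top at 126 mm; the short one at (630,345) tops out at 96 mm. The red block at (468,145) stays where it is. Next, a wrist view over the camera.

```bash
cat >> h.py <<'E'
from scipy.spatial.transform import Rotation as Ro
def delta(x,y,z,yaw_deg):
    o=ctrl.get_obs(); R=Ro.from_euler('xyz',o['eef_rot']); t=R.inv().apply(np.array([x,y,z])-o['ee_pos'])*1000
    G=Ro.from_euler('xyz',[np.pi,0,np.deg2rad(yaw_deg)])
    print('t',round(o['time_s'],2),'shift',np.round(t,1),'turn',np.round((R.inv()*G).as_rotvec(),3))
E
python3 - <<'E'
from h import *
i=cams.camera_info('wrist'); C=np.linalg.inv(np.array(i['world_to_cam'])); o=ctrl.get_obs(); R=Ro.from_euler('xyz',o['eef_rot'])
print('cam in tool',np.round(R.inv().apply(C[:3,3]-o['ee_pos']),3),np.round(R.inv().as_matrix()@C[:3,:3],3).tolist(),i['fx'])
delta(.5475,.1345,.26,97)
E
```

```text
cam in tool [ 0.073  0.001 -0.18 ] [[-0.001, -0.966, -0.257], [1.0, -0.001, 0.001], [-0.001, -0.257, 0.966]] 347.7049699725594
t 0.1 shift [-499.9 -289.1  -54.8] turn [-1.000e-03  1.000e-03  1.209e+00]
```

Careful with the scale: shifts go in shares of 60 cm and turns go in shares of pi rad. That gives: -500 mm / 600 = -0.8333, -289 mm / 600 = -0.4817, 1.21 rad / 3.1416 = 0.3852.

arm_command:
  plan:
    - [[-0.4167, -0.2417, -0.0833, 0, 0, 0.191, -1], [-0.8333, -0.4817, -0.0667, 0, 0, 0.3852, -1], [-0.8333, -0.4817, -0.0667, 0, 0, 0.3852, -1], [-0.8333, -0.4817, -0.0667, 0, 0, 0.3852, -1], [-0.8333, -0.4817, -0.0667, 0, 0, 0.3852, -1], [-0.8333, -0.4817, -0.0667, 0, 0, 0.3852, -1], [-0.8333, -0.4817, -0.0667, 0, 0, 0.3852, -1], [-0.8333, -0.4817, -0.0667, 0, 0, 0.3852, -1], [-0.8333, -0.4817, -0.0667, 0, 0, 0.3852, -1], [-0.8333, -0.4817, -0.0667, 0, 0, 0.3852, -1], [-0.8333, -0.4817, -0.0667, 0, 0, 0.3852, -1], [-0.8333, -0.4817, -0.0667, 0, 0, 0.3852, -1]]

```text
time_s: 1.3
ee_pos: [0.5494, 0.132, 0.2451]
eef_rot: [-3.141, 0.0, 1.69]
force: [0.3, 0.9, -0.3]
grip_width: 0.0943
grip_force: 0.0
```

arm_command:
  plan:
    - [[0, 0, 0, 0, 0, 0, -1], [0, 0, 0, 0, 0, 0, -1], [0, 0, 0, 0, 0, 0, -1]]

```text
time_s: 1.6
ee_pos: [0.547, 0.1355, 0.2453]
eef_rot: [-3.141, -0.0, 1.693]
force: [0.5, 0.7, -0.2]
grip_width: 0.0938
grip_force: 0.0
```

Run:
```python
from h import *
delta(.5475,.1345,.24,97); print(ctrl.get_obs()['joint_vel'].round(3))
p,d,i=shot('wrist'); W=cloud(d,i); np.savez('w1.npz',p=p,d=d,W=W,M=i['world_to_cam'])
cv2.imwrite('pics/w1.png',p)
w=W.reshape(-1,3)
near=np.hypot(w[:,0]-.5475,w[:,1]-.1345)<.11
def rect(n,zl,zh,rm=.11):
    m=(np.hypot(w[:,0]-.5475,w[:,1]-.1345)<rm)&(w[:,2]>zl)&(w[:,2]<zh); q=w[m]; r=cv2.minAreaRect((q[:,:2]*1000).astype(np.float32)); print(n,m.sum(),q.mean(0).round(4),np.round(r[0],1),np.round(r[1],1),round(r[2],1))
rect('barrel',.091,.102,.04); rect('plate',.004,.012); rect('housing',.05,.0565); rect('lever',.074,.083,.06); rect('coll',.083,.09,.05)
v,u=np.nonzero((np.abs(W[...,2]-.078)<.004)&(np.hypot(W[...,0]-.5475,W[...,1]-.1345)>.032)&(np.hypot(W[...,0]-.5475,W[...,1]-.1345)<.06))
q=W[v,u]; print('lever pts',len(q),np.median(q,0),u.mean() if len(u) else 0,v.mean() if len(v) else 0)
```

```text
t 1.6 shift [-1.1  0.3  5.3] turn [-0.001 -0.    -0.   ]
[ 0.009 -0.008 -0.    -0.    -0.001 -0.002]
barrel 1335 [0.5495 0.1361 0.0948] [549.9 135.7] [39.1 40.5] 6.4
plate 2906 [0.5484 0.15   0.0083] [571.9 142.6] [136.9 130. ] 17.3
housing 1043 [0.5499 0.1464 0.0539] [549.5 135.7] [68.1 76.5] 17.2
lever 254 [0.5366 0.123  0.0798] [543.1 133.1] [68.3 53.1] 27.2
coll 847 [0.5488 0.1399 0.0863] [549.5 136. ] [53.  52.8] 43.9
lever pts 98 [0.52797165 0.10207839 0.08023006] 293.1938775510204 254.29591836734693
```

View pics/w1.png

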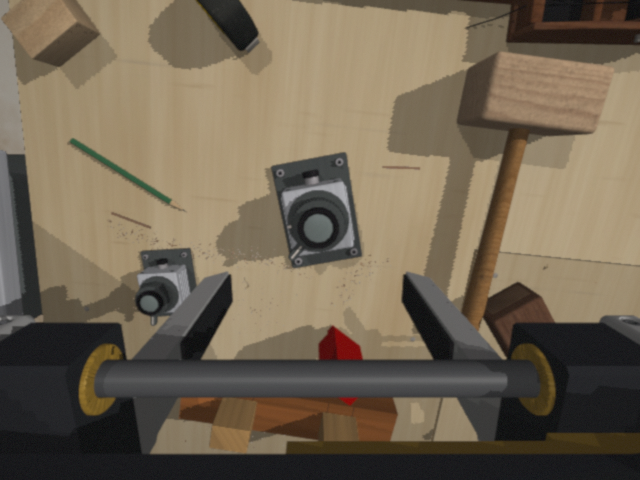

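The wrist view shows the large camera's lens at (318,228). Its lever is at (295,254), partway between the loose and locked marks, so I'll refine that angle.

Run:
```python
from h import *
W=np.load('w1.npz')['W'].reshape(-1,3)
c=np.array([.5495,.1359]); r=np.hypot(W[:,0]-c[0],W[:,1]-c[1])
q=W[(r>.033)&(r<.055)&(W[:,2]>.0765)&(W[:,2]<.084)]
lo,hi=[],[]
a=np.degrees(np.arctan2(q[:,1]-c[1],q[:,0]-c[0])); print('lever ang',np.median(a),a.mean(),np.percentile(a,[5,95]),r[(r>.033)&(r<.055)&(W[:,2]>.0765)&(W[:,2]<.084)].max())
m=(np.hypot(W[:,0]-c[0],W[:,1]-c[1])<.09)&(W[:,2]>.05)&(W[:,2]<.0565)
for ang in (1,):
    b=[]
    for t in np.arange(10,25,.1):
        e=np.array([[np.cos(np.radians(t)),np.sin(np.radians(t))],[-np.sin(np.radians(t)),np.cos(np.radians(t))]]); p=(W[m][:,:2]-c)@e.T
        b.append((np.prod(np.percentile(p,98.5,axis=0)-np.percentile(p,1.5,axis=0)),t))
    print(min(b))
delta(.549,.1356,.066,57.7)
```

```text
lever ang -122.13658231799822 -121.99716557164119 [-127.82216133 -115.8985697 ] 0.04695269111409012
(np.float64(0.004909292396369235), np.float64(17.199999999999974))
t 1.65 shift [ -0.3   2.  179.5] turn [-0.    -0.     0.686]
```

In the tool's units: 179 mm / 600 = 0.2983, 172 mm / 600 = 0.2867, 0.682 rad / 3.1416 = 0.2171.

arm_command:
  plan:
    - [[0, 0.0033, 0.0333, 0, 0, 0.0477, -1], [0, 0.0033, 0.0833, 0, 0, 0.0955, -1], [0, 0.0033, 0.1333, 0, 0, 0.1432, -1], [0, 0.0033, 0.175, 0, 0, 0.191, -1], [0, 0.0033, 0.2083, 0, 0, 0.2171, -1], [0, 0.0033, 0.2417, 0, 0, 0.2171, -1], [0, 0.0033, 0.2667, 0, 0, 0.2171, -1], [0, 0.0033, 0.2867, 0, 0, 0.2171, -1], [0, 0.0033, 0.2983, 0, 0, 0.2171, -1], [0, 0.0033, 0.2983, 0, 0, 0.2171, -1], [0, 0.0033, 0.2983, 0, 0, 0.2171, -1]]

```text
time_s: 2.75
ee_pos: [0.5499, 0.1352, 0.0671]
eef_rot: [3.141, -0.001, 1.01]
force: [0.3, -0.3, 0.3]
grip_width: 0.094
grip_force: 0.0
```

arm_command:
  plan:
    - [[0, 0, 0, 0, 0, 0, 0], [0, 0, 0, 0, 0, 0, 0], [0, 0, 0, 0, 0, 0, 1], [0, 0, 0, 0, 0, 0, 1], [0, 0, 0, 0, 0, 0, 1], [0, 0, 0, 0, 0, 0, 1], [0, 0, 0, 0, 0, 0, 1], [0, 0, 0, 0, 0, 0, 1]]
  squeeze: 15

```text
time_s: 3.55
ee_pos: [0.5489, 0.1355, 0.0665]
eef_rot: [-3.14, 0.0, 1.01]
force: [-5.9, 3.9, 3.5]
grip_width: 0.0533
grip_force: 15.0
```

In the tool's units: 0.71 rad / 3.1416 = 0.226.

arm_command:
  plan:
    - [[0, 0, 0, 0, 0, 0.0318, 1], [0, 0, 0, 0, 0, 0.0637, 1], [0, 0, 0, 0, 0, 0.0955, 1], [0, 0, 0, 0, 0, 0.1273, 1], [0, 0, 0, 0, 0, 0.1592, 1], [0, 0, 0, 0, 0, 0.191, 1], [0, 0, 0, 0, 0, 0.2133, 1], [0, 0, 0, 0, 0, 0.226, 1], [0, 0, 0, 0, 0, 0.226, 1], [0, 0, 0, 0, 0, 0.226, 1], [0, 0, 0, 0, 0, 0.226, 1]]

```text
time_s: 4.65
ee_pos: [0.5493, 0.135, 0.0665]
eef_rot: [-3.141, 0.001, 0.301]
force: [-4.6, -0.9, 3.4]
grip_width: 0.0532
grip_force: 15.0
```

Run:
```python
from h import *
o=ctrl.get_obs(); print(o['eef_rot'],o['moment'],o['force'],o['ee_pos'],o['qpos'][5])
p,d,i=shot('wrist'); W=cloud(d,i); np.savez('w2.npz',p=p,d=d,W=W)
cv2.imwrite('pics/w2.png',p)
```

```text
[-3.14137685e+00  8.38846416e-04  3.01014148e-01] [-0.07424313  1.20702394 -0.03496971] [-4.6195757  -0.92181642  3.43253654] [0.54933514 0.13500161 0.06645448] 1.4458992806176103
```

View pics/w2.png

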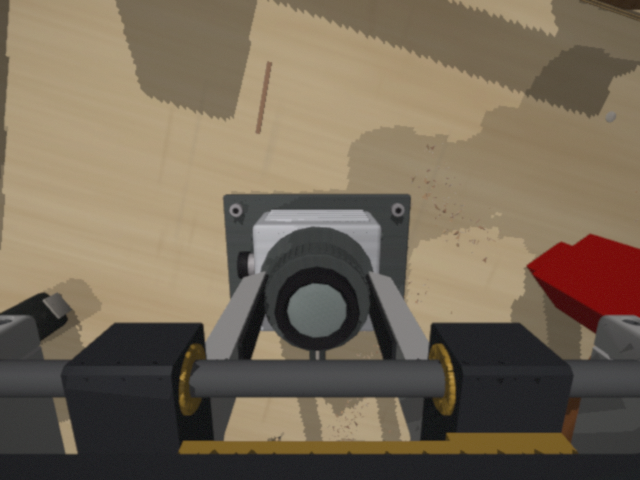

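The plate edge is level in the image at (225,196)–(410,196), and the lever at (318,355) points straight down. Releasing and rising to check it against the line.

In the tool's units: -150 mm / 600 = -0.25, -130 mm / 600 = -0.2167.

arm_command:
  plan:
    - [[0, 0, 0, 0, 0, 0, -1], [0, 0, 0, 0, 0, 0, -1], [0, 0, 0, 0, 0, 0, -1], [0, 0, 0, 0, 0, 0, -1], [0, 0, -0.0333, 0, 0, 0, -1], [0, 0, -0.1, 0, 0, 0, -1], [0, 0, -0.1667, 0, 0, 0, -1], [0, 0, -0.2167, 0, 0, 0, -1], [-0.0667, 0, -0.25, 0, 0, 0, -1], [-0.1, 0, -0.25, 0, 0, 0, -1], [-0.1, 0, -0.25, 0, 0, 0, -1], [-0.1, 0, -0.25, 0, 0, 0, -1]]

```text
time_s: 5.9
ee_pos: [0.4926, 0.1173, 0.2167]
eef_rot: [3.142, -0.001, 0.3]
force: [-0.0, 0.2, -0.3]
grip_width: 0.094
grip_force: 0.0
```

Run:
```python
from h import *
o=ctrl.get_obs(); print(o['grip_width'],o['ee_pos'],o['time_s'])
p,d,i=shot('wrist'); W=cloud(d,i); np.savez('w3.npz',p=p,d=d,W=W)
M=np.array(i['world_to_cam'])@np.array([.549,.1355,.075,1]); u=int(i['fx']*M[0]/M[2]+i['cx']); v=int(i['fy']*M[1]/M[2]+i['cy']); print(u,v)
c=p[max(v-100,0):v+100,max(u-130,0):u+130]; cv2.imwrite('pics/w3.png',cv2.resize(c,None,fx=3,fy=3,interpolation=cv2.INTER_CUBIC))
w=W.reshape(-1,3)
q=w[(np.hypot(w[:,0]-.549,w[:,1]-.1355)<.04)&(w[:,2]>.092)&(w[:,2]<.1)]; r=cv2.minAreaRect((q[:,:2]*1000).astype(np.float32)); print('barrel',q[:,2].mean(),r)
k=np.array(r[0])/1000
rr=np.hypot(w[:,0]-k[0],w[:,1]-k[1]); m=(rr>.033)&(rr<.055)&(w[:,2]>.0765)&(w[:,2]<.084); a=np.degrees(np.arctan2(w[m,1]-k[1],w[m,0]-k[0]))%360; print('lever',m.sum(),np.median(a),a.mean())
q=w[(rr<.09)&(w[:,2]>.05)&(w[:,2]<.0565)]; print('housing',cv2.minAreaRect((q[:,:2]*1000).astype(np.float32)))
```

```text
0.09402287281474986 [0.49262159 0.1173296  0.21670279] 5.9
316 167
barrel 0.09488147991393447 ((549.9085693359375, 135.61029052734375), (40.04184341430664, 39.954261779785156), 50.13660430908203)
lever 144 197.80865288684458 197.33515195932054
housing ((549.9719848632812, 135.76193237304688), (67.5406494140625, 75.97489166259766), 17.043533325195312)
```

View pics/w3.png

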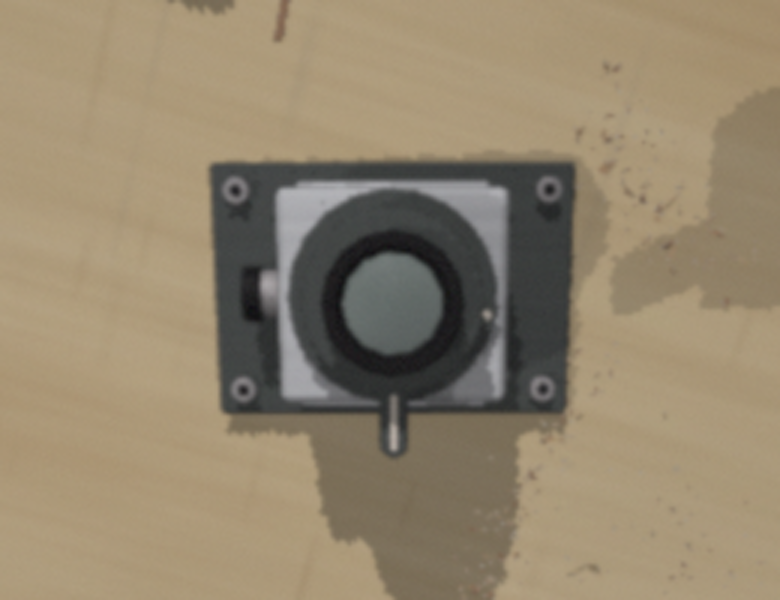

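The lever at (393,430) stands straight below the lens at (393,303) and covers the white line. It measures 197.5° against the plate's 197.1°, and the white dot at (487,315) lies where loose should be. The collar is locked, so on to the tall tenon.

Run:
```python
from h import *
delta(.607,-.1335,.24,-3.7)
```

```text
t 5.95 shift [ 35.  273.4 -23.6] turn [-0.    -0.     0.364]
```

In the tool's units: 273 mm / 600 = 0.455, 230 mm / 600 = 0.3833, 0.364 rad / 3.1416 = 0.1159.

arm_command:
  plan:
    - [[0.0083, 0.075, -0.04, 0, 0, 0.0191, -1], [0.02, 0.1533, -0.04, 0, 0, 0.0382, -1], [0.03, 0.2317, -0.04, 0, 0, 0.0573, -1], [0.04, 0.31, -0.04, 0, 0, 0.0764, -1], [0.05, 0.3833, -0.04, 0, 0, 0.0955, -1], [0.055, 0.4333, -0.04, 0, 0, 0.1082, -1], [0.0583, 0.455, -0.04, 0, 0, 0.1159, -1], [0.0583, 0.455, -0.04, 0, 0, 0.1159, -1], [0.0583, 0.455, -0.04, 0, 0, 0.1159, -1], [0.0583, 0.455, -0.04, 0, 0, 0.1159, -1]]

```text
time_s: 6.95
ee_pos: [0.6064, -0.1318, 0.2406]
eef_rot: [-3.141, -0.0, -0.062]
force: [-0.3, 0.5, 0.1]
grip_width: 0.0937
grip_force: 0.0
```

Run:
```python
from h import *
o=ctrl.get_obs(); print(o['ee_pos'],o['eef_rot'],o['joint_vel'].round(3))
p,d,i=shot('wrist'); W=cloud(d,i); np.savez('w4.npz',p=p,d=d,W=W); cv2.imwrite('pics/w4.png',p)
w=W.reshape(-1,3)
def rect(n,c,rm,zl,zh):
    q=w[(np.hypot(w[:,0]-c[0],w[:,1]-c[1])<rm)&(w[:,2]>zl)&(w[:,2]<zh)]; r=cv2.minAreaRect((q[:,:2]*1000).astype(np.float32)); print(n,len(q),q.mean(0).round(4),np.round(r[0],1),np.round(r[1],1),round(r[2],1))
    P=np.percentile(q,[1,99],axis=0)[:,:2]*1000; print('   mid',P.mean(0).round(1))
rect('tall',(.607,-.1335),.05,.118,.135); rect('short',(.477,-.125),.05,.088,.105); rect('rail',(.542,-.13),.17,.039,.051)
```

```text
[ 0.60635051 -0.13179189  0.24063367] [-3.14147071e+00 -1.76267070e-04 -6.21033445e-02] [-0.    -0.005 -0.001 -0.    -0.     0.002]
tall 1797 [ 0.6092 -0.1336  0.1252] [ 608.3 -133.7] [31.3 43.8] 85.7
   mid [ 608.6 -133.6]
short 962 [ 0.4855 -0.1252  0.0947] [ 483.8 -125.4] [31.6 34.9] 86.2
   mid [ 484.  -125.2]
rail 7764 [ 0.5805 -0.1298  0.0453] [560.5 -90.8] [138.7 250. ] 86.2
   mid [ 560.6 -104.1]
```

View pics/w4.png

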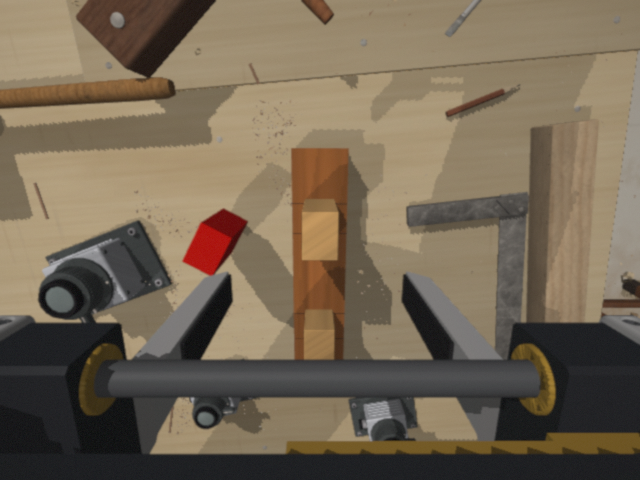

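The tall tenon is at (320,230), with its top at 125 mm and its yaw about −3.8°. I'll descend, close partly, and check the centring between the fingers.

Run:
```python
from h import *
delta(.6075,-.1336,.076,-3.8)
```

```text
t 7.0 shift [  1.2   1.7 164.8] turn [-0.    -0.     0.004]
```

In the tool's units: 165 mm / 600 = 0.275, 160 mm / 600 = 0.2667, 0.004 rad / 3.1416 = 0.0013.

arm_command:
  plan:
    - [[0.0017, 0.0033, 0.05, 0, 0, 0.0013, -1], [0.0017, 0.0033, 0.1083, 0, 0, 0.0013, -1], [0.0017, 0.0033, 0.1667, 0, 0, 0.0013, -1], [0.0017, 0.0033, 0.2167, 0, 0, 0.0013, -1], [0.0017, 0.0033, 0.25, 0, 0, 0.0013, -1], [0.0017, 0.0033, 0.2667, 0, 0, 0.0013, -1], [0.0017, 0.0033, 0.275, 0, 0, 0.0013, -1], [0.0017, 0.0033, 0.275, 0, 0, 0.0013, 0.1], [0.0017, 0.0033, 0.275, 0, 0, 0.0013, 0.1], [0.0017, 0.0033, 0.275, 0, 0, 0.0013, 0.1], [0.0017, 0.0033, 0.275, 0, 0, 0.0013, 0.1], [0.0017, 0.0033, 0.275, 0, 0, 0.0013, 0.1]]

```text
time_s: 8.2
ee_pos: [0.6074, -0.1353, 0.0759]
eef_rot: [3.141, -0.001, -0.068]
force: [-0.5, -0.4, 0.2]
grip_width: 0.0572
grip_force: 0.0
```

Run:
```python
from h import *
o=ctrl.get_obs(); print(o['ee_pos'],o['eef_rot'],o['grip_width'],o['force'])
p,d,i=shot('wrist'); W=cloud(d,i); np.savez('w5.npz',p=p,d=d,W=W)
R=Ro.from_euler('xyz',o['eef_rot']); T=R.inv().apply((W-o['ee_pos']).reshape(-1,3)).reshape(W.shape)*1000
w=T.reshape(-1,3); m=(abs(w[:,2]+49)<4)&(abs(w[:,0])<35)&(abs(w[:,1])<25)
q=w[m]; print('tenon in tool',m.sum(),np.percentile(q,[1,50,99],axis=0).round(1), cv2.minAreaRect(q[:,:2].astype(np.float32)))
cv2.imwrite('pics/w5.png',cv2.resize(p[150:450,170:470],None,fx=2,fy=2))
```

```text
[ 0.60742049 -0.13529569  0.07586995] [ 3.14146938e+00 -5.98786336e-04 -6.82010474e-02] 0.05719970124551843 [-0.46127371 -0.39160712  0.24092647]
tenon in tool 5850 [[-10.5 -17.3 -50.7]
 [  7.3  -1.5 -49.4]
 [ 22.3  13.9 -45.9]] ((5.653482437133789, -1.7331733703613281), (32.11929702758789, 34.1326904296875), 89.67472076416016)
```

View pics/w5.png

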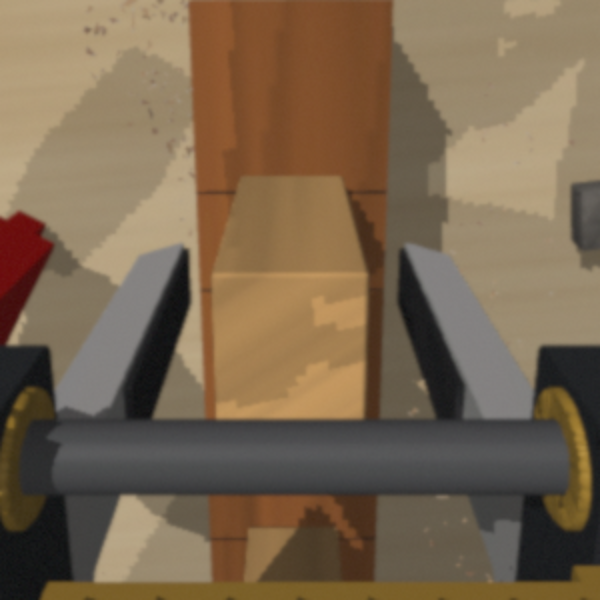

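Here the tenon spans crop x 212–367 (mid 289.5) and the inner edges of the fingers are at 188 and 400 (mid 294). The fingers therefore sit slightly right of centre, so I'll quantify it from depth.

Run:
```python
from h import *
o=ctrl.get_obs(); print(o['ee_pos'],o['grip_width'])
p,d,i=shot('wrist'); W=cloud(d,i)
R=Ro.from_euler('xyz',o['eef_rot']); w=R.inv().apply((W-o['ee_pos']).reshape(-1,3))*1000
# front end faces of fingers: x near +8
for s in(-1,1):
    m=(abs(w[:,2]+12)<12)&(abs(w[:,0]-3)<9)&(s*w[:,1]>22)&(s*w[:,1]<60); q=w[m]; print(s,m.sum(),np.percentile(s*q[:,1],[0.5,2,5,50]).round(1),q.mean(0).round(1))
for z in(-49,-40,-30,-20):
    m=(abs(w[:,2]-z)<2)&(w[:,0]>0)&(w[:,0]<35)&(abs(w[:,1])<22);q=w[m]; print(z,m.sum(),np.percentile(q[:,1],[1,99]).round(1),np.percentile(q[:,1],[1,99]).mean().round(2))
```

```text
[ 0.60733984 -0.13530826  0.07570299] 0.053319236073486986
-1 559 [27.5 27.5 27.6 29.4] [  7.5 -31.1 -13.8]
1 547 [25.6 25.6 25.6 27.6] [  7.5  29.1 -13.7]
-49 3993 [-17.3  13.8] -1.72
-40 242 [-17.   13.7] -1.66
-30 211 [-17.2  13.8] -1.69
-20 179 [-17.2  13.4] -1.88
```

In the tool's units: -0.8 mm / 600 = -0.0013.

arm_command:
  plan:
    - [[0, -0.0013, 0, 0, 0, 0, 0.15], [0, -0.0013, 0, 0, 0, 0, 0.15], [0, -0.0013, 0, 0, 0, 0, 0.3], [0, -0.0013, 0, 0, 0, 0, 0.3], [0, -0.0013, 0, 0, 0, 0, 0.5], [0, -0.0013, 0, 0, 0, 0, 0.5], [0, -0.0013, 0, 0, 0, 0, 0.5], [0, -0.0013, 0, 0, 0, 0, 0.5]]
  squeeze: 5

```text
time_s: 9.1
ee_pos: [0.6073, -0.1345, 0.0754]
eef_rot: [3.142, 0.0, -0.068]
force: [0.4, 0.5, 0.4]
grip_width: 0.0318
grip_force: 5.0
```

In the tool's units: -36 mm / 600 = -0.06, -32 mm / 600 = -0.0533.

arm_command:
  plan:
    - [[0, 0, 0, 0, 0, 0, 1], [0, 0, 0, 0, 0, 0, 1], [0, 0, 0, 0, 0, 0, 1], [0, 0, -0.0067, 0, 0, 0, 1], [0, 0, -0.0133, 0, 0, 0, 1], [0, 0, -0.02, 0, 0, 0, 1], [0, 0, -0.0267, 0, 0, 0, 1], [0, 0, -0.0333, 0, 0, 0, 1], [0, 0, -0.04, 0, 0, 0, 1], [0, 0, -0.0467, 0, 0, 0, 1], [0, 0, -0.0533, 0, 0, 0, 1], [0, 0, -0.06, 0, 0, 0, 1]]
  squeeze: 25

```text
time_s: 10.3
ee_pos: [0.6073, -0.1345, 0.1118]
eef_rot: [3.142, -0.0, -0.068]
force: [0.3, -0.1, -0.6]
grip_width: 0.0323
grip_force: 25.0
```

In the tool's units: -130 mm / 600 = -0.2167, -120 mm / 600 = -0.2.

arm_command:
  plan:
    - [[0, 0, -0.0167, 0, 0, 0, 1], [0, 0, -0.0417, 0, 0, 0, 1], [0, 0, -0.075, 0, 0, 0, 1], [0, 0, -0.1167, 0, 0, 0, 1], [0, 0, -0.1667, 0, 0, 0, 1], [0, 0, -0.2, 0, 0, 0, 1], [0, 0, -0.2167, 0, 0, 0, 1], [0, 0, -0.2167, 0, 0, 0, 1], [0, 0, -0.2167, 0, 0, 0, 1]]

```text
time_s: 11.2
ee_pos: [0.6071, -0.1344, 0.2406]
eef_rot: [-3.141, 0.001, -0.068]
force: [-0.8, 0.4, -1.4]
grip_width: 0.0322
grip_force: 25.0
```

Run:
```python
from h import *
delta(.549,.1354,.237,107.1); print(ctrl.get_obs()['ee_pos'],ctrl.get_obs()['grip_width'])
p,d,i=shot('top'); W=cloud(d,i)
def reg(W,name,u0,u1,v0,v1,zl,zh):
    w=W[v0:v1,u0:u1].reshape(-1,3); w=w[(w[:,2]>zl)&(w[:,2]<zh)]
    r=cv2.minAreaRect((w[:,:2]*1000).astype(np.float32)); print(name,len(w),np.round(r[0],1),np.round(r[1],1),round(r[2],1))
W0=np.load('top0.npz')['W']
for X in (W0,W): reg(X,'short',365,400,255,298,.085,.11); reg(X,'rail near',350,405,255,320,.036,.05)
```

```text
t 11.2 shift [ -76.3 -265.2    3.8] turn [-1.000e-03  1.000e-03 -1.937e+00]
[ 0.6070536  -0.13439543  0.24062674] 0.0322452975689751
short 351 [ 476.7 -125.8] [32.1 43.8] 85.7
rail near 1312 [ 467.3 -125.6] [ 60.8 130.9] 86.4
short 0 [0. 0.] [0. 0.] 0.0
rail near 0 [0. 0.] [0. 0.] 0.0
```

In the tool's units: -250 mm / 600 = -0.4167, -130 mm / 600 = -0.2167, -1.66 rad / 3.1416 = -0.5284.

arm_command:
  plan:
    - [[-0.01, -0.0333, 0, 0, 0, -0.0446, 1], [-0.02, -0.07, 0, 0, 0, -0.0891, 1], [-0.03, -0.1067, 0, 0, 0, -0.1337, 1], [-0.04, -0.1433, 0, 0, 0, -0.1783, 1], [-0.0517, -0.18, 0, 0, 0, -0.2228, 1], [-0.0617, -0.2167, 0, 0, 0, -0.2674, 1], [-0.0717, -0.2533, 0, 0, 0, -0.3119, 1], [-0.0833, -0.29, 0, 0, 0, -0.3565, 1], [-0.0933, -0.3267, 0, 0, 0, -0.4011, 1], [-0.1033, -0.36, 0, 0, 0, -0.4456, 1], [-0.1117, -0.3917, 0, 0, 0, -0.4902, 1], [-0.1183, -0.4167, 0, 0, 0, -0.5284, 1]]

```text
time_s: 12.45
ee_pos: [0.5529, 0.1208, 0.2403]
eef_rot: [-3.14, 0.0, 1.598]
force: [0.4, 0.2, -0.5]
grip_width: 0.0316
grip_force: 25.0
```

Run:
```python
from h import *
delta(.549,.1354,.237,107.1)
```

```text
t 12.45 shift [14.7 -3.5  3.3] turn [-0.002 -0.    -0.271]
```

In the tool's units: 14.5 mm / 600 = 0.0242, -3.5 mm / 600 = -0.0058, -0.271 rad / 3.1416 = -0.0863.

arm_command:
  plan:
    - [[0.0083, -0.0017, 0.0017, 0, 0, -0.0318, 1], [0.0167, -0.0033, 0.0033, 0, 0, -0.0637, 1], [0.0233, -0.005, 0.005, 0, 0, -0.0863, 1], [0.0242, -0.0058, 0.005, 0, 0, -0.0863, 1], [0.0242, -0.0058, 0.005, 0, 0, -0.0863, 1], [0.0242, -0.0058, 0.005, 0, 0, -0.0863, 1], [0.0242, -0.0058, 0.005, 0, 0, -0.0863, 1]]

```text
time_s: 13.15
ee_pos: [0.5497, 0.134, 0.2383]
eef_rot: [-3.141, 0.0, 1.862]
force: [0.1, -0.4, -0.0]
grip_width: 0.032
grip_force: 25.0
```

```bash
cat > m.py <<'E'
from h import *
delta(.549,.1354,.237,107.1); o=ctrl.get_obs(); print(o['ee_pos'],o['eef_rot'],o['force'])
R=Ro.from_euler('xyz',o['eef_rot'])
def rect(n,q):
    if len(q)<10: print(n,len(q)); return
    r=cv2.minAreaRect((q[:,:2]*1000).astype(np.float32)); print(n,len(q),'z',q[:,2].mean().round(4),np.percentile(q[:,2],[1,99]).round(4),np.round(r[0],1),np.round(r[1],1),round(r[2],1))
for n in('wrist','side','top'):
    p,d,i=shot(n); W=cloud(d,i); np.savez(n+'F.npz',p=p,d=d,W=W); cv2.imwrite(f'pics/{n}F.png',p)
    w=W.reshape(-1,3); w=w[~np.isnan(w[:,0])]
    rr=np.hypot(w[:,0]-.549,w[:,1]-.1354); print(n)
    rect('barrel',w[(rr<.027)&(w[:,2]>.091)&(w[:,2]<.1)]); rect('housing',w[(rr<.07)&(w[:,2]>.05)&(w[:,2]<.0565)])
    t=w[(rr<.035)&(w[:,2]>.14)&(w[:,2]<.4)]; T=R.inv().apply(t-o['ee_pos'])*1000
    for z0,z1 in((-60,-45),(5,28),(30,60)):
        q=T[(T[:,2]>z0)&(T[:,2]<z1)&(abs(T[:,1])<19)]
        if len(q)>10: print('tool z',z0,z1,len(q),'min',np.percentile(q,.5,axis=0).round(1),'max',np.percentile(q,99.5,axis=0).round(1))
E
python3 m.py
```

```text
t 13.15 shift [ 1.6 -0.3  1.3] turn [-0.     0.    -0.008]
[0.54974583 0.1340014  0.23833698] [-3.14139278e+00  1.90857179e-05  1.86152100e+00] [ 0.12831    -0.42379323 -0.04204537]
wrist
barrel 1110 z 0.0948 [0.0918 0.0977] [547.7 140.6] [40.1 30. ] 17.5
housing 896 z 0.0538 [0.0507 0.0561] [549.  137.4] [67.8 73.2] 17.4
tool z -60 -45 6439 min [-11.4 -18.3 -59.3] max [ 21.6  18.6 -45.3]
tool z 5 28 560 min [ 20.9 -14.2   5.1] max [21.7 16.9 27.9]
side
barrel 76 z 0.0925 [0.0911 0.0956] [549.  130.7] [38.3 40.2] 2.2
housing 146 z 0.0532 [0.0501 0.0564] [549.7 123.9] [68.9 60.6] 14.4
tool z -60 -45 133 min [-29.7 -18.8 -59.8] max [ 18.3  18.8 -45.2]
tool z 5 28 149 min [-27.5 -16.8   5.2] max [20.3 16.  27.7]
tool z 30 60 66 min [-25.7 -15.8  30.2] max [19.5 12.2 59.2]
top
barrel 0
housing 34 z 0.0537 [0.0512 0.0563] [545.7  95.5] [39.1  6.7] 9.8
```

```bash
python3 - <<'E'
from h import *
o=ctrl.get_obs(); print(o['ee_pos'])
R=Ro.from_euler('xyz',o['eef_rot'])
p,d,i=shot('wrist'); W=cloud(d,i); w=R.inv().apply((W-o['ee_pos']).reshape(-1,3))*1000
w=w[~np.isnan(w[:,0])]
for s in(-1,1):
    m=(abs(w[:,2]+6)<6)&(abs(w[:,0]-3)<9)&(s*w[:,1]>12)&(s*w[:,1]<40); q=w[m]; print('finger',s,m.sum(),np.percentile(s*q[:,1],[.5,2,5]).round(1))
for z in range(-56,64,6):
    m=(abs(w[:,2]-z)<3)&(w[:,0]>10)&(w[:,0]<30)&(abs(w[:,1])<25);q=w[m]
    if m.sum()>5: print(z,m.sum(),'y',np.percentile(q[:,1],[1,99]).round(1),'x',np.percentile(q[:,0],[50,90,98]).round(1))
E
tail -3 m.py >/dev/null
```

```text
[0.54976498 0.13409846 0.23842009]
finger -1 80 [17.8 18.  18.2]
finger 1 79 [20.4 20.5 20.7]
-56 67 y [-24.7  24.7] x [10.2 10.4 10.5]
-50 2287 y [-19.4  17.2] x [16.2 20.9 21.5]
-44 457 y [-24.   22.8] x [21.2 21.5 21.7]
-38 425 y [-23.6  24. ] x [21.2 21.5 21.7]
-32 352 y [-23.1  23.5] x [21.2 21.5 21.7]
-26 312 y [-24.   23.9] x [21.2 21.6 21.7]
-20 285 y [-23.5  23.3] x [21.3 21.5 21.7]
-14 247 y [-22.   21.9] x [21.3 21.6 21.7]
-8 234 y [-22.8  23.7] x [21.3 21.5 21.7]
-2 188 y [-17.9  16.8] x [21.3 21.5 21.7]
4 176 y [-14.   16.7] x [21.3 21.5 21.7]
10 161 y [-13.9  16.7] x [21.3 21.6 21.7]
16 149 y [-14.1  16.5] x [21.3 21.5 21.6]
22 121 y [-14.   16.7] x [21.3 21.5 21.6]
28 87 y [-13.8  16.5] x [21.3 21.5 21.6]
```

View pics/wristF.png

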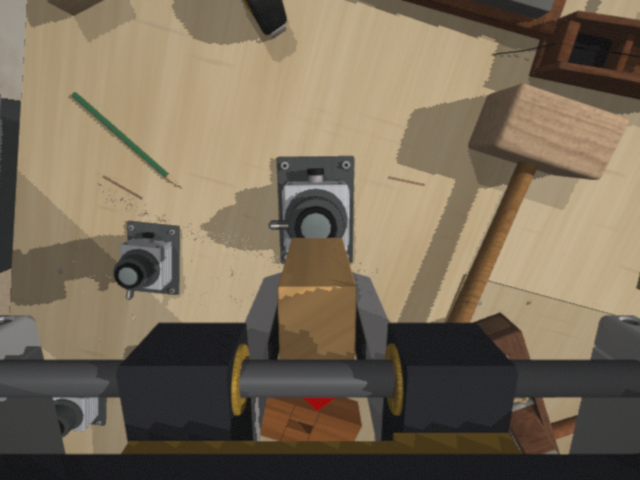

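The tenon hangs upright, with the same x and y offsets at every height. Its block is at (319,265) and the lens at (317,226), so it needs a small shift and then the drop to height.

In the tool's units: 14 mm / 600 = 0.0233, 11 mm / 600 = 0.0183, -0.009 rad / 3.1416 = -0.0029.

arm_command:
  plan:
    - [[0.0017, -0.0008, 0.005, 0, 0, -0.0029, 1], [0.0033, -0.0018, 0.0117, 0, 0, -0.0029, 1], [0.0037, -0.0018, 0.0183, 0, 0, -0.0029, 1], [0.0037, -0.0018, 0.0233, 0, 0, -0.0029, 1], [0.0037, -0.0018, 0.0233, 0, 0, -0.0029, 1], [0.0037, -0.0018, 0.0233, 0, 0, -0.0029, 1], [0.0037, -0.0018, 0.0233, 0, 0, -0.0029, 1], [0.0037, -0.0018, 0.0233, 0, 0, -0.0029, 1]]

```text
time_s: 14.15
ee_pos: [0.5481, 0.136, 0.2246]
eef_rot: [3.141, 0.0, 1.872]
force: [0.3, 1.0, -1.2]
grip_width: 0.032
grip_force: 25.0
```

```bash
cat > m2.py <<'E'
from h import *
o=ctrl.get_obs(); print(o['time_s'],o['ee_pos'],o['eef_rot'],o['force'],o['joint_vel'].round(3))
R=Ro.from_euler('xyz',o['eef_rot'])
p,d,i=shot('wrist'); W=cloud(d,i); w=R.inv().apply((W-o['ee_pos']).reshape(-1,3))*1000
w=w[~np.isnan(w[:,0])]; h=o['ee_pos'][2]*1000
q=w[(w[:,2]>4)&(w[:,2]<26)&(abs(w[:,1])<22)&(w[:,0]>10)&(w[:,0]<30)]
ty=np.percentile(q[:,1],[1,99]).mean(); tx=np.median(q[:,0])-22
q=w[(w[:,2]<-44)&(w[:,2]>-56)&(abs(w[:,1])<12)&(w[:,0]>12)&(w[:,0]<20)]; tz=np.median(q[:,2])
Z=h-w[:,2]
for n,z0,z1,r,hx in(('barrel',92,99,27,20.5),('housing',51,56,60,37.),('plate',5,11,90,65)):
    b=w[(Z>z0)&(Z<z1)&(np.hypot(w[:,0],w[:,1])<r)]
    yy=np.percentile(b[:,1],[.7,99.3]); print(n,len(b),'y',yy.round(1),yy.mean().round(2),'x centre',(np.percentile(b[:,0],99.3)-hx).round(2),'z',np.median(h-b[:,2]).round(1))
    if n!='barrel': print('  rect',cv2.minAreaRect(b[:,:2].astype(np.float32)))
print('tenon',tx.round(2),ty.round(2),'top z',(h-tz).round(1))
E
python3 m2.py
```

```text
14.15 [0.54809656 0.13600777 0.22460668] [3.14133151e+00 4.85715874e-05 1.87179300e+00] [ 0.27473854  1.03299324 -1.17197118] [-0.     0.     0.     0.    -0.001 -0.002]
barrel 927 y [-18.1  20.2] 1.03 x centre -1.6 z 94.7
housing 918 y [-32.6  34.9] 1.16 x centre -0.91 z 54.0
  rect ((1.1065940856933594, 1.2210006713867188), (71.8602294921875, 67.94072723388672), 0.045910123735666275)
plate 2467 y [-43.5  46. ] 1.25 x centre -1.71 z 8.4
  rect ((-0.6326751708984375, 1.2277565002441406), (127.88052368164062, 90.10750579833984), 0.057205233722925186)
tenon -0.69 1.34 top z 274.7
```

The tenon is centred over the lens to within about 0.5 mm and 0.1°, with its end at about 166 mm. A last check with the side camera that the other things haven't moved, plus that lever and rail are right.

Run:
```python
from h import *
p,d,i=shot('side'); W=cloud(d,i); W0=np.load('side0.npz')['W']; p0=np.load('side0.npz')['p']
for n,(u0,u1,v0,v1) in dict(short=(280,315,252,288),rail=(255,340,282,315),red=(338,345,235,262)).items():
    print(n,np.median(np.linalg.norm(W-W0,axis=-1)[v0:v1,u0:u1]).round(4),np.abs(p.astype(int)-p0)[v0:v1,u0:u1].mean().round(1))
a=cv2.cvtColor(p0,6)[250:315,260:335].astype(np.float32);b=cv2.cvtColor(p,6)[250:315,260:335].astype(np.float32); print('shift px',cv2.phaseCorrelate(a,b))
cv2.imwrite('pics/sideE.png',cv2.resize(p[120:330,200:440],None,fx=2.8,fy=2.8))
```

```text
short nan 4.5
rail nan 5.8
red nan 4.3
shift px ((0.44987432944154193, -0.0018036563867198652), 0.8788826013494421)
```

View pics/sideE.png

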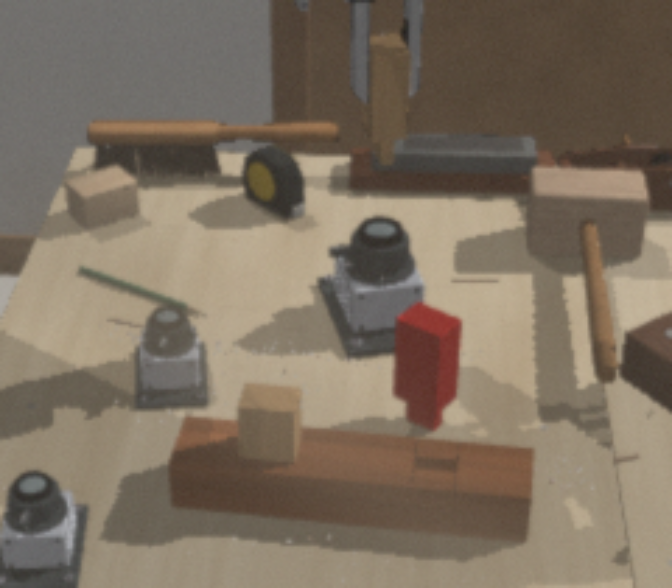

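The view shows the tenon upright above the lens (tenon tip at crop (388,160), lens at (380,230)). The rail, the short tenon and the red block are in place.

```bash
python3 -c "
from station import ctrl
print(ctrl.hand_in())"
```

```text
the job is handed in; nothing more can be done
None
```

I handed the job in with the collar locked first and the tall tenon then held upright over the largest camera, within about 0.5 mm of centre and 0.1° of parallel, its end about 70 mm above the rim; the last side view showed about 1 mm of rail movement at most, which may only be a shadow change.

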